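# Load the humidity cassette into the display case

## Task

Fit the grey humidity cassette, upright, into the cradle in the climate bay of the small display case: push the sprung flap in the lid open with it, keep the flap held open while you lower it through, and press it down past the clips until it is fully home and the plunger under it is pressed right down. Then draw your fingers out so the flap swings shut over it. Work gently: no hard pressing on the case, and leave the other things on the table where they are.

Things in the scene. Friction and masses are not known exactly. Their poses are not given: they have to be found in the camera images.
- cassette: Loose grey plastic cassette, 0.11 to 0.21 kg, upright on the table: body 24 (x) x 44 (y) x 40 mm high, centred on it a gripping tab 14 (x) x 30 (y) x 30 mm high, 70 mm tall in all; black vent lines on its broad faces. Origin at the centre of its underside, z up. A half turn about z makes no difference.
- cassette_tab (a point): Centre of the top of the cassette's tab, 70 mm above its origin.
- case: Fixed low display case, 150 mm high; x from -90 to +90 mm, y from -205 to +85 mm. Origin on the table below the centre of the cassette's way in. The +y end is the climate bay under a grey lid; the -y part is glazed, with miniatures. Do not push on it with more than 15 N: over 30 N in all its contacts (clips, flap and cradle included) is too much.
- bay (a point): At the lid's top, 150 mm above the case's origin, case axes: the way in. The opening is 46 (x) x 110 mm (y), from x = -22 to +24 mm. The cradle is straight below. Once home, the cassette's top is 44 to 62 mm below the lid, clear of the flap.
- flap (a joint): Clear flap with an aluminium rim, 45 mm (x) x 106 mm (y) x 3 mm, level with the lid, hinged along the opening's +x edge (two brass barrels) at x = +24 mm of the case. 0 = shut, grows as its free -x edge swings down into the bay, to 1.45 rad. A spring shuts it: about 1.5 to 3 N at the free edge. It rests against whatever is in the opening and closes when that is gone.
- flap_edge (a point): Middle of the flap's free edge, 45 mm from its hinge line.
- plunger (a joint): Brass sensing plunger, 12 mm across, amid the cradle's floor: 0 = up, 6 mm above the floor, grows downwards to 0.006 m when the cassette sits on the floor. Its spring is weaker than 1 N. The floor itself is rubber-buffered: under the pressed cassette it gives about 1 mm per 12 N, 3 mm at most.
- logger: Bystander: white plastic box 30 x 46 x 55 mm without a tab, loose. Origin under its centre.
- skittle: Bystander: turned wooden skittle doll, 42 mm across, 83 mm tall, loose. Origin under its centre.
- mug: Bystander: small white mug, 60 mm across, 55 mm tall, loose.
- saucepan: Bystander: red toy saucepan, 70 mm across, 35 mm tall, handle along its +x, loose.
- saucer: Bystander: white saucer, 90 mm across, loose.
- chair: Bystander: wooden doll's chair, 50 mm square, about 85 mm tall, loose.
- brush: Bystander: brush 160 mm long, lying, loose.
- cradle_low (a point): Lowest place of the cradle's floor, 18 mm above the case's origin, case axes. Black pocket 28 (x) x 48 mm (y), 30 mm deep plus a 10 mm flared mouth. Its floor is clamped 0 to 18 mm higher than this, not reported: feel for it. Sprung steel clips on its x sides, from 31 mm above the floor down, resist entry with up to about 10 N and hold the cassette; it does not sink home by its own weight.
There are look-alikes about, which are no part of the job. Leave any orange look-alike of the cassette alone.

How it is judged (in metres and radians):
On the way, in this order (a step that is already met when the one before it is completed fails the run):
1. the cassette holds the flap open and is passing through the opening (value of joint flap above 0.6 rad and z of cassette in the frame of bay below -0.02 m and horizontal distance between cassette and bay below 0.015 m), for 0.1 s.
2. the cassette is pressed home: the plunger is down (value of joint plunger above 0.005 m and horizontal distance between cassette and bay below 0.006 m), for 0.2 s.
At the end, for the whole second after the job is handed in: The cassette stands upright (within 0.1 rad) and at rest in the cradle, within 6 mm of the bay's centre line, pressed home so that the plunger is down by more than 5 of its 6 mm, and the flap is shut (under 0.06 rad) (all of step 2 and value of joint flap below 0.06 rad and z of cassette in the frame of bay below -0.105 m and angle between cassette's own z axis and vertical below 0.1 rad and linear speed of cassette below 0.02 m/s); the robot touches nothing.
It fails at once if the cassette is pressed against the case, its flap or cradle with more than 30 N (contact force between cassette and case above 30 N).
It fails at once if the robot presses on the case or its flap with more than 30 N (contact force between any of the arm, the fingers and case above 30 N).
It fails at once if another thing on the table is moved by more than 30 mm (distance of any of logger, skittle, mug, saucepan, saucer, chair, brush from where it was at the start of the episode above 0.03 m).
It also fails if it takes over 64 s, if anything falls off the work surface, if the arm or the gripper's body presses on something with over 40 N, if the wrist force passes 120 N, or if a joint passes its speed limit or range.

## Robot

A 7-joint arm with a two-finger parallel gripper is mounted at the origin on the work surface. World frame = base frame: x ahead of the robot, y to its left, z up, the work surface at z = 0. Lengths are in m, angles in degrees, forces in N, time in s.
With the tool pointing down it reaches from about 0.425 to 0.95 m from the base axis. Payload 16.7 kg.
Tool frame: the origin (TCP) lies at the very end of the fingers, on their centre line; the grasp point (between the pads) lies 19 mm behind it; z points along the fingers, y is the line along which they close (so a half turn about z gives the same grasp; the last joint's range is limited). The gripper opens to 94 mm and grips with 3 to 60 N. Pads are 16 mm wide; open, the fingers measure 119 mm over their backs; the gripper's body (75 mm by 177 mm) begins 78 mm behind the grasp point.
Start: joints at [66.95, 24.414, 4.234, 92.017, -1.954, 63.644, -3.845], TCP at [0.169, -0.654, 0.205] pointing down, gripper open.
Joint ranges: [-163.25, 163.25], [-28.42, 122.38], [-70.27, 78.77], [12.13, 141.07], [-58.53, 238.53], [9.26, 117.41], [-156.51, 156.51]. Speed limits (degrees/s): [108.29, 108.29, 136.94, 136.94, 172.46, 172.46, 172.46].

## Interface

Orientations are given as a 3x3 rotation matrix whose columns are the frame's x, y, z axes.
In Python, from rig import r, kinematics, state, optics gives the robot as it stands. Calls block until the motion is done:
- r.move_ptp(position, orientation): joint-space move of the TCP to a pose.
- r.move_linear(position, ori=None, speed=0.15): straight line of the TCP; ori=None keeps the orientation; speed is the mean speed in m/s.
- r.move_j(angles): joint-space move.
- r.move_gripper(opening): finger opening in m; the grip force is fixed at half the most; returns when the fingers have stopped.
- r.wait(seconds).
- kinematics.ik(position, orientation): joint angles nearest the present ones, or None.
- state(): the state.
- optics.camera(name): name is "side" or "top" or "wrist"; returns the picture (400x640x3 uint8, red, green, blue); there is no depth.
- optics.camera_model(name): a dict with "camera_matrix" (3x3 intrinsics, pixels), "extrinsics" (4x4, takes a point from camera to world coordinates); the wrist camera has in their place "mount" (4x4, takes a point from camera to tool coordinates, whose origin is the TCP and whose axes are the flange's). Camera axes: x right, y down, z forward; pixel columns grow to the right and rows downward; lengths in m; the calibration is good to about 2 mm. A picture is of the moment at which its call begins: read the wrist's pose just before it. camera_model takes no time and is no camera call.
A pose or a line that the arm cannot do raises r.MotionError and nothing moves.
- r.sign_off(): hands the job in; it is judged then, once.
The state is a dict: "time_s": time; "qpos": joint angles; "qd": joint speeds; "tau": joint torques, N m; "eef_pos": TCP position; "tool_rot": TCP orientation; "force": force on the tool from outside, world axes, zero at the start; "wrist_torque": the same for the moment, N m; "width": finger opening in m; "finger_force": force on a finger pad.
Only numpy, scipy, OpenCV 4.12 (cv2) and the standard library are available. Lean on these libraries where they do the work, as an engineer would, in place of code of your own. Each camera call takes 0.05 s, during which the arm holds its last target. There are 200 camera calls.

## Working session

There is one attempt and no reset: what is moved stays moved. The work goes in short steps, each a Python script; the robot and the scene stay as the last script left them, time stands still between calls to the robot, and variables do not carry over. Pictures are saved under pics/ and viewed, at most 10 in all, crops included, and the job is handed in when it is done.

```bash
ls; mkdir -p pics; python3 - <<'E'
from rig import r,kinematics,state,optics
import cv2,numpy as np
a=optics.camera("top");b=optics.camera("side")
cv2.imwrite("pics/top0.png",a[:,:,::-1]);cv2.imwrite("pics/side0.png",b[:,:,::-1])
for n in("top","side","wrist"):
    m=optics.camera_model(n);print(n,{k:np.round(v,4).tolist() for k,v in m.items()})
s=state();print(s["time_s"],np.round(s["tool_rot"],3).tolist(),s["force"],s["width"])
E
```

```text
pics
top {'camera_matrix': [[501.3148, 0.0, 316.1223], [0.0, 501.3148, 200.5512], [0.0, 0.0, 1.0]], 'extrinsics': [[-0.0613, -0.9741, 0.2179, 0.2578], [-0.9981, 0.0603, -0.0112, 0.0333], [-0.0023, -0.2181, -0.9759, 1.4895], [0.0, 0.0, 0.0, 1.0]]}
side {'camera_matrix': [[362.8, 0.0, 314.6475], [0.0, 362.8, 198.619], [0.0, 0.0, 1.0]], 'extrinsics': [[-0.9895, -0.1085, 0.0954, 0.4332], [-0.143, 0.6403, -0.7547, 0.8479], [0.0208, -0.7604, -0.6491, 0.8322], [0.0, 0.0, 0.0, 1.0]]}
wrist {'camera_matrix': [[348.4248, 0.0, 318.8682], [0.0, 348.4248, 201.3215], [0.0, 0.0, 1.0]], 'mount': [[-0.0001, -0.9593, -0.2824, 0.0824], [1.0, -0.0, -0.0004, 0.0015], [0.0004, -0.2824, 0.9593, -0.177], [0.0, 0.0, 0.0, 1.0]]}
0.1 [[0.968, 0.25, -0.0], [0.25, -0.968, 0.001], [-0.0, -0.001, -1.0]] [-1.12142513 -0.66731673  0.15923432] 0.09386001377355968
```

View pics/top0.png

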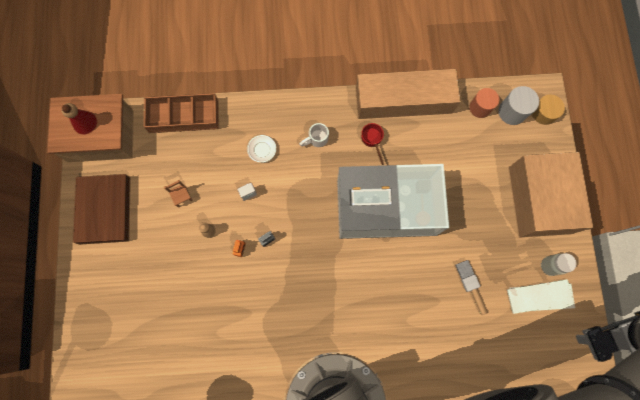

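View pics/side0.png

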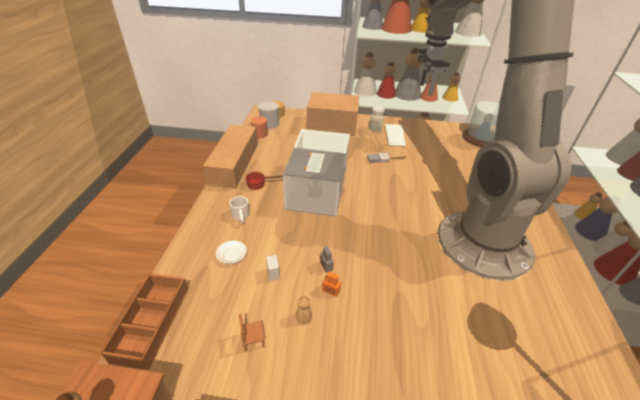

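Top picture: candidates are the grey tabbed block at top (267,239) / side (327,259), the orange look-alike at top (239,248) and the white tabless logger at top (247,192). The grey one fits the description (grey, with a tab). The case has its grey lid on the world +y side, with the flap at about (371,198) and brass barrels on the +x edge at (356,188) and (387,188). I'll move the wrist camera over the grey block to confirm it.

```bash
cat > h.py <<'E'
from rig import r,kinematics,state,optics
import cv2,numpy as np
def model(n):
    m=optics.camera_model(n);K=np.array(m["camera_matrix"])
    if n!="wrist": return K,np.array(m["extrinsics"])
    s=state();T=np.eye(4);T[:3,:3]=s["tool_rot"];T[:3,3]=s["eef_pos"]
    return K,T@np.array(m["mount"])
def plane(KT,uv,z):
    K,T=KT;d=T[:3,:3]@np.linalg.solve(K,[uv[0],uv[1],1.]);o=T[:3,3]
    return o+d*(z-o[2])/d[2]
def project(KT,p):
    K,T=KT;c=K@(T[:3,:3].T@(np.asarray(p)-T[:3,3]));return c[:2]/c[2]
def R(yaw):  # tool down, tool x at yaw (deg) from world x
    c,s=np.cos(np.radians(yaw)),np.sin(np.radians(yaw))
    return np.array([[c,s,0],[s,-c,0],[0,0,-1.]])
def snap(n,f,crop=None,k=1):
    KT=model(n);a=optics.camera(n);b=a[:,:,::-1]
    if crop: u0,v0,u1,v1=crop;b=b[v0:v1,u0:u1]
    cv2.imwrite("pics/"+f,cv2.resize(b,None,fx=k,fy=k,interpolation=cv2.INTER_CUBIC));return a,KT
E
python3 - <<'E'
from h import *
t=model("top");s=model("side")
print("cas",plane(t,(267,237),.05),plane(s,(327,259),.04),"orange",plane(t,(239,248),.04))
for n,p in dict(flap=(371.5,197.5),b1=(356,188),b2=(387,188),l_ul=(339,168),l_bl=(339,225),g_ur=(445,165),g_br=(447,226)).items(): print(n,plane(t,p,.15))
c=plane(t,(267,237),.05)
for yaw in(0,90,-90,180):
  q=kinematics.ik(list(c[:2]-[0.0,0])+[.30],R(yaw));print(yaw,None if q is None else np.round(q,0))
E
```

```text
cas [0.47997427 0.1654508  0.05      ] [0.47779341 0.18040555 0.04      ] orange [0.45435504 0.24878573 0.04      ]
flap [ 0.55598374 -0.13403941  0.15      ]
b1 [ 0.58536387 -0.09375343  0.15      ]
b2 [ 0.58008627 -0.17889901  0.15      ]
l_ul [ 0.64536584 -0.05112834  0.15      ]
l_bl [ 0.48526627 -0.03969539  0.15      ]
g_ur [ 0.6357579 -0.3458628  0.15     ]
g_br [ 0.46450665 -0.33111482  0.15      ]
0 [  27.   11.  -59.  103.   10.   71. -125.]
90 [ 30.  11. -62. 103.  11.  72. -36.]
-90 [ 27.  11. -59. 103.  10.  71. 145.]
180 [ 32.  12. -66. 103.  12.  72.  53.]
```

```bash
python3 - <<'E'
from h import *
r.move_linear([.169,-.654,.30],speed=.2)
r.move_ptp([.54,-.134,.32],R(-4)); a,_=snap("wrist","w_case.png"); print(state()["time_s"],state()["force"])
np.savez("case.npz",K=_[0],T=_[1])
r.move_ptp([.47,.170,.24],R(-4)); a,_=snap("wrist","w_cas.png"); np.savez("cas.npz",K=_[0],T=_[1]);print(state()["time_s"],state()["qpos"])
E
```

```text
3.0583 [-0.67778     0.20147928 -0.65568181]
4.3333 [   6.05762723    8.83389044  -36.29886888  109.84809237    5.86833209
   63.11790281 -126.69025206]
```

View pics/w_case.png

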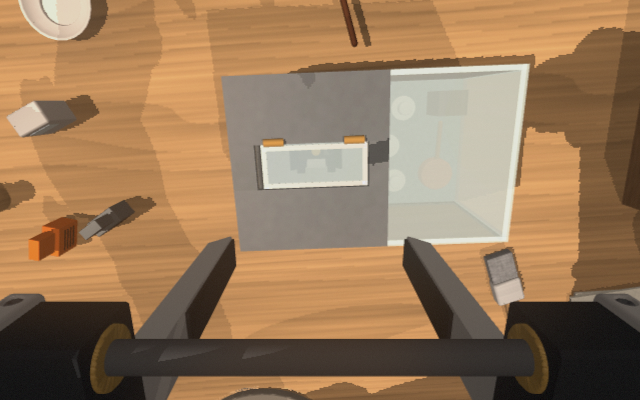

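View pics/w_cas.png

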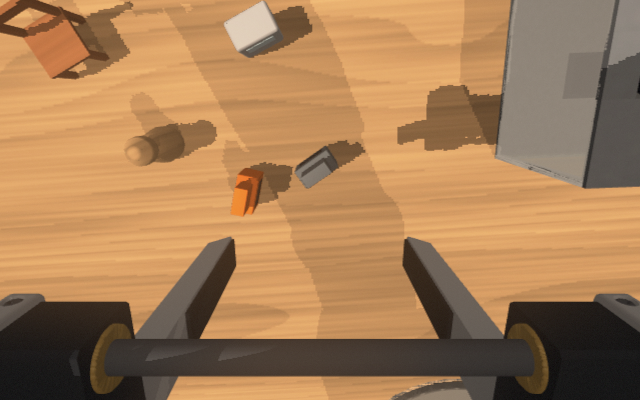

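The case picture shows the flap rim corners at about (261,146), (367,141), (368,185) and (262,190), with the barrels on the +x edge. The table picture shows the grey tabbed block at (316,167), the orange one at (246,192) and the logger at (253,28). Next is an enlarged crop to confirm.

```bash
python3 - <<'E'
import cv2,numpy as np
a=cv2.imread("pics/w_cas.png")[135:200,280:360];b=cv2.imread("pics/w_case.png")[125:205,235:395]
A=cv2.resize(a,(320,260),interpolation=cv2.INTER_CUBIC);A=cv2.resize(a,(369,300),interpolation=cv2.INTER_CUBIC);A=np.pad(A,((0,0),(0,431),(0,0)))
B=cv2.resize(b,None,fx=3.75,fy=3.75,interpolation=cv2.INTER_CUBIC);B=np.pad(B,((0,0),(0,200),(0,0)))
cv2.imwrite("pics/crop.png",np.vstack([A,B]))
E
```

```text
(no output)
```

View pics/crop.png

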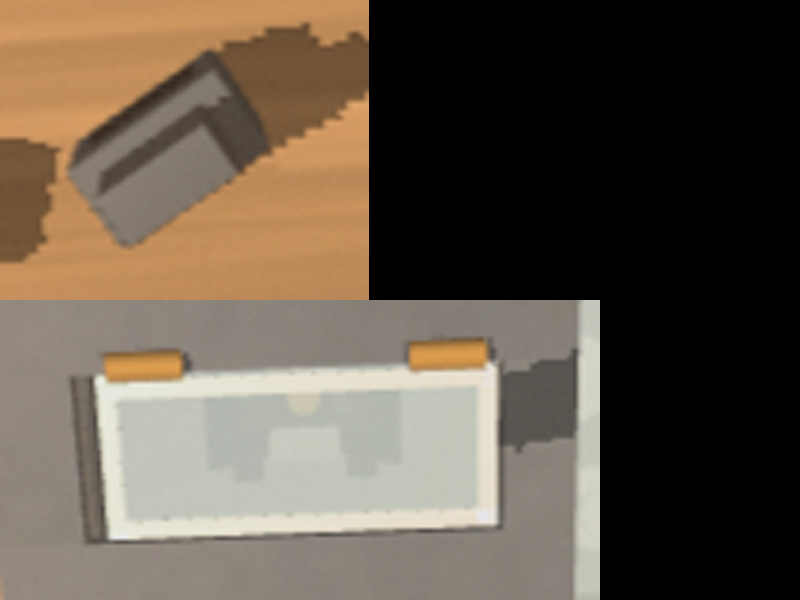

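```bash
python3 - <<'E'
from h import *
z=np.load("case.npz");W=(z["K"],z["T"]);z=np.load("cas.npz");C=(z["K"],z["T"])
f=[plane(W,p,.15)[:2] for p in[(260.9,145.8),(367.5,141.8),(368.1,185.3),(263.5,189)]]
o=[plane(W,p,.15)[:2] for p in[(253.7,145.5),(258.5,189.8)]]
k=[plane(W,p,.15)[:2] for p in[(222,77),(529,65),(509,245),(239,250)]]
for q in(f,k): print([np.linalg.norm(q[i]-q[i-1]).round(4) for i in range(4)])
d=k[0]-k[1];e=f[0]-f[1];g=f[3]-f[2];yaws=[np.degrees(np.arctan2(-v[0],v[1])) for v in(d,k[3]-k[2],e,g)];print("yaws",yaws)
y=np.radians(np.mean(yaws));M=np.array([[np.cos(y),-np.sin(y)],[np.sin(y),np.cos(y)]])
# work in case axes
print("flap",[np.round(M.T@p,4) for p in f]);print("open left",[np.round(M.T@p,4) for p in o]);print("case",[np.round(M.T@p,4) for p in k])
np.save("M.npy",M)
px=lambda a,b:(280+a/4.6125,135+b/4.615)
t=[plane(C,px(*p),.07)[:2] for p in[(100,193),(205,122),(240,172),(135,243)]]
print("tab",np.round(np.mean(t,0),4),[np.linalg.norm(t[i]-t[i-1]).round(4) for i in range(4)])
v=t[0]-t[1];w=t[3]-t[2];print("tab long dir yaw(from +y)",[np.degrees(np.arctan2(-a[0],a[1])) for a in(v,w)])
E
```

```text
[np.float64(0.0442), np.float64(0.1056), np.float64(0.0443), np.float64(0.1073)]
[np.float64(0.1767), np.float64(0.2867), np.float64(0.1816), np.float64(0.2914)]
yaws [np.float64(-1.9653742902647133), np.float64(-2.9291471630173236), np.float64(-1.9386513561437677), np.float64(-1.9905013979670958)]
flap [array([ 0.5845, -0.0592]), array([ 0.585 , -0.1648]), array([ 0.5408, -0.1657]), array([ 0.5404, -0.0583])]
open left [array([ 0.5851, -0.0521]), array([ 0.5397, -0.0531])]
case [array([ 0.6499, -0.0278]), array([ 0.6511, -0.3145]), array([ 0.4696, -0.3179]), array([ 0.4733, -0.0266])]
tab [0.4798 0.169 ] [np.float64(0.0137), np.float64(0.028), np.float64(0.0135), np.float64(0.0282)]
tab long dir yaw(from +y) [np.float64(30.255772798866204), np.float64(30.607093274412772)]
```

The crop confirms the grey body with its tab; tab top centre is at wrist pixel (317,174). The flap is clear with two brass barrels. Grasping now.

```bash
python3 - <<'E'
from h import *
c=[.4798,.169];M=np.load("M.npy")
r.move_ptp(c+[.13],R(30.4)); r.move_gripper(.062)
r.move_linear(c+[.046],speed=.1); print(state()["force"])
r.move_gripper(.0); s=state();print(s["width"],s["finger_force"],s["force"])
r.move_linear(c+[.27],speed=.2)
b=M@[.561,-.1115];print("bay",b)
r.move_ptp([*b,.27],R(-2.2)); r.move_linear([*b,.216],speed=.15)
a,_=snap("wrist","w_pre.png");np.savez("pre.npz",K=_[0],T=_[1])
s=state();print(s["width"],s["finger_force"],s["force"],s["eef_pos"],s["time_s"],s["qpos"])
E
```

```text
[-0.31753282  0.03129731 -0.03820573]
0.029758136740053297 29.917085766792297 [0.6421124  1.19998383 1.48135726]
bay [ 0.55629252 -0.13301084]
0.030220251953076243 29.91178125143051 [ 0.69214828  0.59520789 -1.32940818] [ 0.55693665 -0.13245786  0.21708147] 10.1667 [ 28.36769746  16.10549187 -25.74960694 103.41081312   7.83435198
  62.1633176  -92.30643347]
```

View pics/w_pre.png

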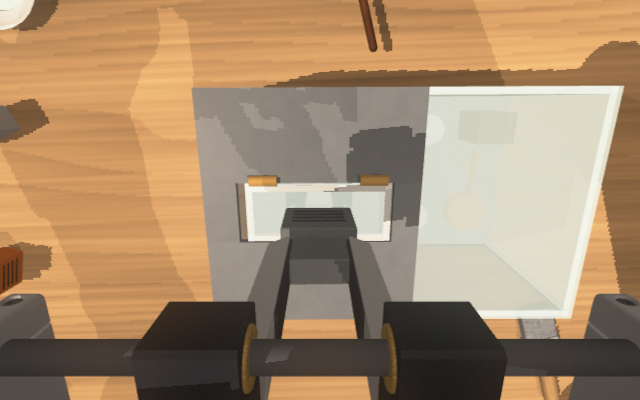

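The cassette is held upright at (320,225), and the flap rim runs from (246,184) to (390,240), parallel to the image rows, so the yaw is right. I'll take an enlarged crop for the exact offset.

```bash
python3 - <<'E'
import cv2
a=cv2.imread("pics/w_pre.png")[165:295,230:410];cv2.imwrite("pics/c2.png",cv2.resize(a,None,fx=4.4,fy=4.4,interpolation=cv2.INTER_CUBIC))
E
```

```text
(no output)
```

View pics/c2.png

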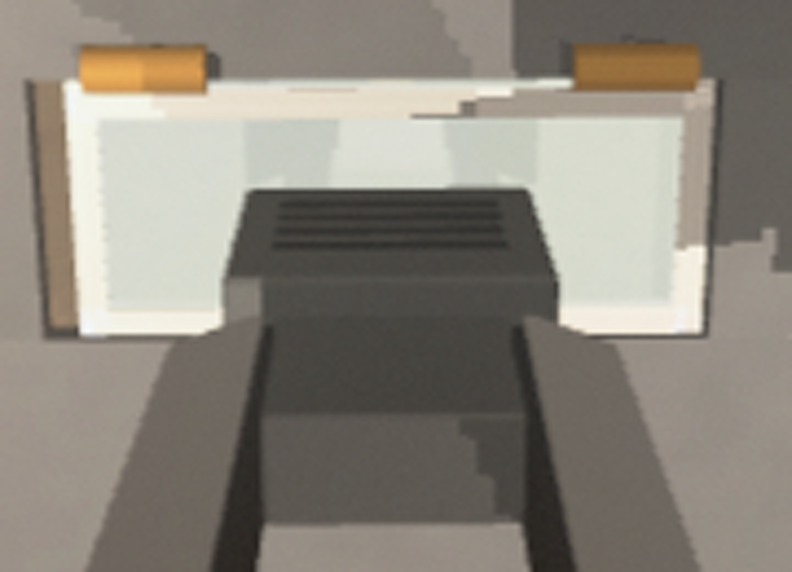

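```bash
python3 - <<'E'
from h import *
z=np.load("pre.npz");W=(z["K"],z["T"]);s=state();Rm=np.array(s["tool_rot"]);p0=np.array(s["eef_pos"])
px=lambda a,b:(230+a/4.4,165+b/4.4)
f=lambda p,z:np.round((Rm.T@(plane(W,px(*p),z)-p0))*1000,1)[:2]
B=p0[2]-.046
print("tool axes x,y mm; bottom z",B)
print("flap",[f(p,.15) for p in[(65,82),(712,82),(703,335),(80,335)]])
print("open",[f(p,.15) for p in[(27,82),(718,82),(707,337),(45,337)]])
print("bot front",[f(p,B) for p in[(247,190),(528,188)]])
print("body top front",[f(p,B+.04) for p in[(225,277),(557,277)]])
print("tab top",[f(p,B+.07) for p in[(262,413),(526,413),(525,522),(259,522)]])
print(np.degrees(np.arctan2(Rm[1,0],Rm[0,0])),Rm[:,2])
E
```

```text
tool axes x,y mm; bottom z 0.1710814698754502
flap [array([ 23.9, -52.1]), array([23.9, 53.4]), array([-20.6,  54.5]), array([-20.6, -52.2])]
open [array([ 23.9, -58.3]), array([23.9, 54.4]), array([-21. ,  55.2]), array([-21. , -58.2])]
bot front [array([ 12.1, -20.8]), array([12.4, 21.9])]
body top front [array([ 13.2, -20. ]), array([13.2, 22.1])]
tab top [array([  8.8, -13. ]), array([ 8.8, 15.8]), array([-4.5, 16. ]), array([ -4.5, -13.6])]
-2.143241205211285 [ 1.21745903e-03 -9.46162720e-05 -9.99999254e-01]
```

```bash
cat >> h.py <<'E'
def step(p,speed=.05):
    r.move_linear(list(p),speed=speed);s=state()
    return s,np.array(s["force"]),np.array(s["eef_pos"])
E
python3 - <<'E'
from h import *
b=(np.load("M.npy")@[.561,-.1115])
for z in [.206,.200,.196,.192,.188,.184,.178,.172,.166,.158,.15,.142,.134]:
    s,f,e=step([*b,z]);print(z,np.round(e*1000,1),np.round(f,1),round(s["width"]*1000,1))
    if abs(f[2]+1.3)>16 or np.hypot(*f[:2])>12: print("STOP");break
print(s["time_s"])
E
```

```text
0.206 [ 556.2 -133.   205.9] [-0.4  0.1 -1.8] 29.6
0.2 [ 556.1 -133.   199.6] [-0.3 -0.4 -1.4] 29.9
0.196 [ 556.6 -133.   196.1] [ 1.4 -0.1 -0.2] 30.0
0.192 [ 556.5 -133.   192.1] [ 0.6 -0.4  4.5] 30.0
0.188 [ 556.2 -133.   188.1] [-1.6 -0.   5.2] 30.2
0.184 [ 556. -133.  184.] [-2.4 -0.2  3.7] 29.9
0.178 [ 555.7 -133.   177.8] [-3.6  0.3  1.5] 29.8
0.172 [ 555.8 -133.   171.7] [-4.  -0.1  0.7] 29.7
0.166 [ 555.8 -133.   165.5] [-4.5  0.6 -1.3] 29.7
0.158 [ 555.8 -133.   157.4] [-4.  -0.8 -1.4] 30.1
0.15 [ 555.8 -133.   149.4] [-3.6  0.1 -3.5] 29.9
0.142 [ 555.9 -133.   141.5] [-3.6 -0.2 -2.8] 29.7
0.134 [ 555.9 -133.   133.5] [-4.1 -0.1 -3.6] 29.6
13.8167
```

The flap opened smoothly; about 4 N rests sideways on the cassette. Next comes the cradle mouth, in small steps with lateral feedback.

```bash
python3 - <<'E'
from h import *
b=(np.load("M.npy")@[.561,-.1115]);z=.131
while z>.086:
    s,f,e=step([*b,z],.04);print(round(z,4),np.round(e*1000,1),np.round(f,1),np.round(s["wrist_torque"],2))
    if f[2]+2.5>9 or abs(f[1])>6 or abs(f[0]+4)>6: print("STOP");break
    z-=.002
print(s["time_s"])
E
```

```text
0.131 [ 556.2 -133.   130.9] [-3.4  0.2 -1.9] [0.04 0.99 0.06]
0.129 [ 556.3 -133.   129. ] [-2.7 -0.1 -1.2] [0.01 0.87 0.05]
0.127 [ 556.2 -133.   126.9] [-2.7  0.5 -1.3] [0.04 0.85 0.04]
0.125 [ 556.2 -133.   124.8] [-3.4 -0.  -0.9] [ 0.01  0.86 -0.01]
0.123 [ 556.2 -133.   122.8] [-2.4 -0.2 -1.5] [-0.    0.87 -0.01]
0.121 [ 556.1 -133.   120.8] [-3.  -0.5 -2.5] [0.06 0.91 0.07]
0.119 [ 556.2 -133.   118.8] [-3.2  0.4 -1.7] [-0.01  0.83  0.04]
0.117 [ 556.2 -133.   116.8] [-3.5  0.5 -1.1] [-0.05  0.85  0.02]
0.115 [ 556.2 -133.   114.8] [-2.9 -0.  -2.3] [0.03 0.84 0.06]
0.113 [ 556.2 -133.   112.8] [-3.  -0.9 -1.7] [0.02 0.88 0.02]
0.111 [ 556.4 -133.   111. ] [-2.5  0.8  1.4] [-0.    0.63  0.05]
0.109 [ 556.3 -133.   108.9] [-2.1 -0.2  1.3] [0.02 0.57 0.09]
0.107 [ 556.  -133.   106.7] [-3.4  0.1 -0.3] [ 0.05  0.65 -0.02]
0.105 [ 556.1 -133.   104.8] [-2.8  0.7 -1.2] [0.09 0.74 0.07]
0.103 [ 556.4 -133.   102.9] [-1.3 -0.5 -0.6] [-0.03  0.38 -0.01]
0.101 [ 556.4 -133.1  101. ] [-1.3  0.   0.9] [0.01 0.28 0.1 ]
0.099 [ 556.4 -133.    99.1] [-1.9 -0.4  3.2] [0.01 0.46 0.08]
0.097 [ 556.5 -133.1   97.2] [-1.5  0.5  4.2] [-0.04  0.46  0.05]
0.095 [ 556.5 -133.    95.2] [-1.6 -0.6  5.4] [0.03 0.51 0.  ]
0.093 [ 556.3 -133.    93. ] [-1.8 -0.4  4. ] [-0.01  0.42  0.04]
0.091 [ 556.2 -133.    90.9] [-2.8 -0.   0.2] [-0.09  0.3   0.09]
0.089 [ 556.1 -133.    88.8] [-0.4 -0.1 -0.2] [-0.04  0.28  0.06]
0.087 [ 556.1 -133.    86.8] [-1.5  0.1  0.5] [0.01 0.27 0.06]
19.5667
```

```bash
python3 - <<'E'
from h import *
b=(np.load("M.npy")@[.561,-.1115]);z=.0855
while z>.0595:
    s,f,e=step([*b,z],.03);print(round(z,4),np.round(e*1000,1),np.round(f,1),round(s["width"]*1000,1))
    if f[2]>11 or abs(f[1])>6 or abs(f[0])>8: print("STOP");break
    z-=.0015 if z>.074 and f[2]<5 else .0007
r.wait(.4);s=state();print(s["time_s"],s["force"],s["eef_pos"])
E
```

```text
0.0855 [ 556.2 -133.    85.4] [-2.2 -0.4  1. ] 30.0
0.084 [ 556.2 -133.    83.9] [-1.1  0.2  1.5] 29.9
0.0825 [ 556.2 -133.    82.4] [-1.  -1.   1.6] 29.6
0.081 [ 556.2 -133.    80.9] [-2.8  0.1  2.3] 29.9
0.0795 [ 556.2 -133.    79.4] [-1.5  0.1  1.9] 29.6
0.078 [ 556.4 -133.    78. ] [-2.1  0.2  4.8] 29.6
0.0765 [ 556.6 -133.    77.1] [-4.2  1.2 12.2] 29.7
STOP
21.7167 [-4.50201732  1.87206757 12.23535838] [ 0.55652007 -0.13291239  0.07702874]
```

```bash
python3 - <<'E'
from h import *
b=(np.load("M.npy")@[.561,-.1115]);z=.0761
for i in range(4):
    s,f,e=step([*b,z],.02);print(round(z,4),np.round(e*1000,2),np.round(f,1),round(s["width"]*1000,1))
    if f[2]>15.5: break
    z-=.0004
snap("side","s1.png",(260,110,380,230),5)
E
```

```text
0.0761 [ 556.67 -132.95   76.95] [-5.1  1.  17.7] 29.7
```

View pics/s1.png

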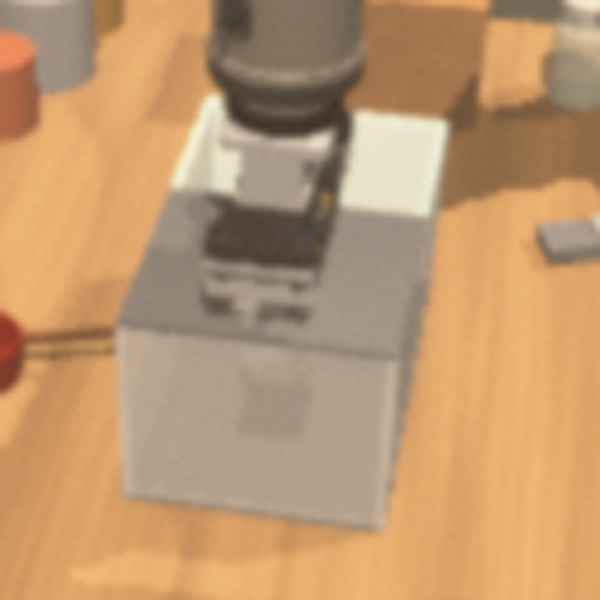

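The force rise fits the floor: about 12 N/mm from TCP z ≈ 0.0782, with the slight plunger push over the 6 mm before it, and the cassette top about 49 mm below the lid. I'll unload slightly, release, and draw out straight up.

```bash
python3 - <<'E'
from h import *
b=(np.load("M.npy")@[.561,-.1115])
r.wait(.3)
s,f,e=step([*b,.0775],.02);print(np.round(e*1000,1),np.round(f,1))
r.move_gripper(.046);s=state();print(s["width"],np.round(s["force"],1),s["eef_pos"])
for z in [.085,.095,.11,.13,.145,.155,.17,.21]:
    s,f,e=step([*b,z],.06);print(z,np.round(f,1))
x=b+[-.05,0]
r.move_linear([*x,.27],speed=.15)
a,_=snap("wrist","w_end.png",(200,110,440,260),3.3);np.savez("end.npz",K=_[0],T=_[1]);print(state()["time_s"])
E
```

```text
[ 556.5 -132.9   77.8] [-3.3  0.7 10.1]
0.046208416140506615 [-3.4 -2.5 -1.8] [ 0.55591656 -0.1331472   0.07721594]
0.085 [-2.6 -0.1  0.2]
0.095 [-2.1  0.   1.2]
0.11 [-2.4  0.1  4.7]
0.13 [-1.4  0.2  5.1]
0.145 [-1.4  0.5  5.3]
0.155 [ 0.1 -0.9 -0.8]
0.17 [-0.8  0.4 -0.1]
0.21 [-0.6  0.2  0.2]
27.175
```

View pics/w_end.png

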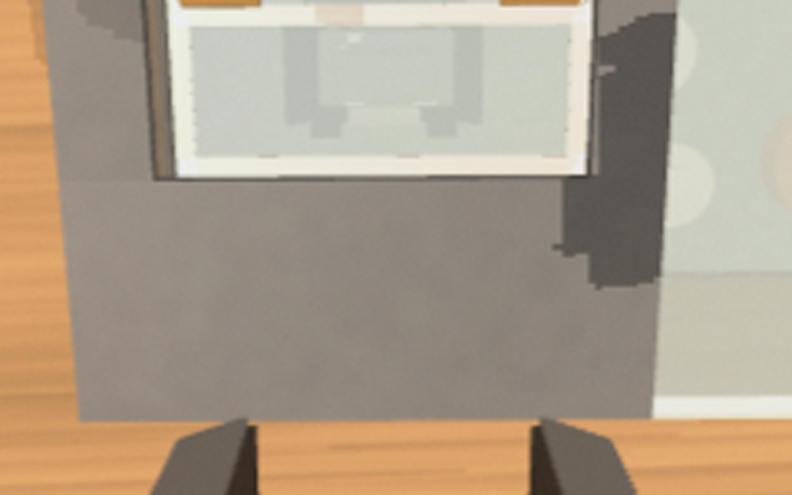

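The picture shows the flap shut flush (rim from (170,10) to (590,178) in the crop), with the cassette seen through it and the gripper clear of everything. The elastic load and unload of about 9–12 N/mm matches the rubber floor. Handing in.

```bash
python3 - <<'E'
from h import *
print(r.sign_off(),state()["time_s"])
E
```

```text
the job is handed in; nothing more can be done
the job is handed in; nothing more can be done
```

I pressed the grey cassette into the cradle until it met what felt like the sprung floor, the flap is shut over it, and I handed the job in at about 27 s. The plunger was never seen, so "fully home" rests on the force readings (peak about 18 N, over the 15 N guideline but under the 30 N limit), and no verdict came back.

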